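Pry the clip-on cover off the junction box

ROBOT

A 6-joint arm with a two-finger parallel gripper is mounted at the origin on a cart in front of the work surface, level with it; the furniture and walls round the work are solid. World frame = base frame: x ahead of the robot, y to its left, z up, the work surface at z = 0. Lengths are in m, angles in rad, forces in N, time in s.
With the tool pointing down it reaches from about 0.3 to 0.75 m from the base axis. Payload 8.5 kg.
Tool frame: the origin (TCP) lies midway between the tips of the shut fingers; the grasp point (between the pads) lies 19 mm behind it (bot.hold_point_z is the distance from the TCP to the grasp point, in m); z points along the fingers, y is the line along which they close (so a half turn about z gives the same grasp; the last joint's range is limited). The gripper opens to 88 mm and grips with 3 to 60 N. Pads are 18 mm wide; open, the fingers measure 123 mm over their backs; the gripper's body (75 mm by 187 mm) begins 45 mm behind the grasp point.
Start: joints at [-1.388, 0.381, 1.297, -0, 1.464, -0.215], TCP at [0.213, -0.507, 0.239] pointing down, gripper open.
Joint ranges: [-3.11, 3.11], [-0.89, 2.33], [0.22, 2.48], [-1.42, 4.56], [0.17, 2.85], [-2.88, 2.88]. Speed limits (rad/s): [2.39, 2.39, 3.14, 3.14, 3.14, 3.14].

INTERFACE

Orientations are given as a rotation vector (axis times angle).
In Python, from plant import bot, eyes gives the robot as it stands (bot), with the cameras (eyes).
- The arm moves only by the shell command python3 inch.py, which reads ROWS from standard input. ROWS is a JSON list of rows, 1 to 10 of them, each an object with the fields jaw (the finger opening in m), x, y, z (the shift in parts of the range, where 1.0 means 0.6 m), ax, ay, az (a rotation vector in fractions of the full range, 1 being 4 rad); a field left out counts as zero (the opening has to be given); each row is the pose to reach, as a shift and turn from the pose commanded when the command began, along the tool's axes at that moment; what a row does not reach only later rows make up. A row lasts 1/8 s, in which the tool goes at most 0.0625 m and 0.188 rad, less where a joint would pass 70% of its speed; a pose out of reach is approached as far as the arm can. The fingers move at their own pace and stop on an object; the grip force is fixed at half the most. Time passes only in rows, so rows that do not move let the fingers close. It prints the time, the measured TCP pose, the force, the opening and the grip force at its end. Input that does not fit is refused with a message, and nothing moves.
- bot.sense(): the state, without advancing time (a new reading comes with each control period).
- eyes.camera(name): name is "scene" or "top" or "wrist"; returns the picture (420x560x3 uint8, blue, green, red); there is no depth.
- eyes.calibration(name): a dict with "camera_matrix" (3x3 intrinsics, pixels), "R" (3x3) and "t" (3): a world point X has camera coordinates R X + t; the wrist camera has in their place "tool_from_camera" (4x4, takes a point from camera to tool coordinates, whose origin is the TCP and whose axes are the flange's). Camera axes: x right, y down, z forward; pixel columns grow to the right and rows downward; lengths in m; the calibration is good to about 2 mm. A picture is of the moment at which its call begins: read the wrist's pose just before it. calibration takes no time and is no camera call.
- bot.job_done(): hands the job in; it is judged then, once.
The state is a dict: "time": time; "joint_pos": joint angles; "joint_vel": joint speeds; "tau": joint torques, N m; "ee_pos": TCP position; "orientation": TCP orientation; "contact_force": force on the tool from outside, world axes, zero at the start; "moment": the same for the moment, N m; "grip_width": finger opening in m; "grip_force": force on a finger pad.
Only numpy, scipy, OpenCV 4.12 (cv2) and the standard library are available. Lean on these libraries where they do the work, as an engineer would, in place of code of your own. Each camera call takes 0.05 s, during which the arm holds its last target. There are 200 camera calls.

TASK

Open the junction box: use the blue-handled pry lever to prise its clip-on cover up at the notch in the front edge until it pops off its snaps, keeping the blade off the terminal blocks inside. Then lay the lever down flat on the bench, lift the cover off with the fingers and set it down, right way up, on top of the white parts tray; do not drop the cover or disturb the other things lying about.

Things in the scene. Friction and masses are not known exactly. Their poses are not given: they have to be found in the camera images.
- junction_box: Dark grey open-topped plastic box fixed on an aluminium plate (plate 118 x 76 x 5, box 90 x 56, rim 47 above the bench, walls 3 thick), closed by the cover at the start. Origin on the bench under its centre; +x points to its back (two black cable glands), -x is the front with the pry notch, z up. Does not move.
- notch (a point): Middle of the outer edge of the notch sill, at (-45, 0, 41) mm in the box's frame, same axes (the blade goes in along +x). Here the front rim is 6 mm lower over a width of 20 mm: with the cover on, a slot 20 wide and 6 high is left between sill and the underside of the cover's top plate.
- cover: Mid-grey cover, 98 (x) x 64 (y) x 16 mm, 80 g: 4 mm top plate, 12 mm skirt. Its flat sides (y = -32, +32) stand 4 mm proud of the box: grip there across 64 mm once popped. A 22 mm gap in skirt and plate at the front (dark arrow points to it) bares the notch. Origin: centre of the skirt's lower edge, x to the back, z up. Snapped on it is level, 35 mm above the box's origin.
- cover_front (a point): Underside of the top plate at its front edge in the notch, (-44, 0, 12) mm in the cover's frame; 47 mm above the bench when snapped on. Two sprung snaps inside the side walls hold the cover: roughly 10 to 20 N up under the front edge lifts it about the back rim. At 4 to 5 mm they give way and then prop it up, front 6 to 9 mm high, tilted 4 to 6 degrees; from there it lifts straight off freely.
- cover_top (a point): Middle of the cover's top face, 16 mm above its origin.
- pry_lever: Pry lever, 0.12 kg, 160 mm long, lying on its handle. Blue handle with black bands, 90 (x) x 20 (y) x 24 (z) mm, flat sides; steel blade 12 wide runs 50 mm straight ahead (4 thick, 10 to 14 mm above the handle's underside), then 26 mm cranked up by 40 degrees, 2.2 thick. Origin at the centre of the handle's underside, x towards the tip, z up as it lies.
- lever_tip (a point): Middle of the end of the cranked tip, at (114.2, 0, 27.6) mm in the lever's frame; the tip's flat runs from the heel to the tip, 40 degrees above the lever's x axis. Same axes as the lever.
- lever_heel (a point): The bend on the blade's underside where the 26 mm cranked tip starts, at (95, 0, 10) mm in the lever's frame.
- lever_grip (a point): Good place to grip the handle across its 20 mm width: its mid-height, at (15, 0, 12) mm in the lever's frame.
- parts_tray: White vacuum-formed tray with twenty pockets, 288 (x) x 222 (y) x 34 mm, fixed; origin at the centre of its underside, z up. Its top, 34 mm up, bears the cover like a flat table of 260 x 194 mm. Between box and tray stands a light-curtain post (x 0.46 to 0.52, y -0.16 to -0.08 m, 0.31 m tall): carry things round its front or over it. Its twin (x 0.57 to 0.62, y 0.38 to 0.46) is at the left.
- inner_terminal_0: Front one of two white terminal blocks with copper pins, 26 x 34 x 20 mm, fixed inside the box at (-6, 0) mm from its centre, their tops 31 mm above the bench; hidden while the cover is on.
- inner_terminal_1: The other terminal block, at (24, 0) mm in the box.
- screwdriver: Loose screwdriver with an orange round handle and straight shaft, 180 x 27 x 26 mm, length along its y axis, handle at +y; not needed. Origin under its middle.
- grease_pot: Loose round white pot, 48 mm wide, 32 high, behind the work; origin at the centre of its underside.
- setting_puck: Loose brass puck on a black pad, 34 x 52 x 20 mm; origin at the centre of its underside.
- sensor_block: Loose small black sensor block, 20 x 30 x 15 mm; origin at the centre of its underside.

How it is judged:
On the way, in this order (a step that is already met when the one before it is completed fails the run):
1. the lever pushes the cover's front edge up at least 2.5 mm in the notch (more than 1 N between lever and cover, fingers not on the cover) (contact force between pry_lever and cover above 1 N and z of cover_front in the frame of junction_box above 0.0495 m and contact force between the fingers and cover below 0.5 N), for 0.05 s.
2. the fingers have lifted the cover clear of the box (30 mm above its seat or more) (contact force between the fingers and cover above 0.5 N and height (world z) of cover above 0.065 m), for 0.1 s.
At the end, for the whole second after the job is handed in: The cover lies at rest, top side up and level within 7 degrees, on top of the tray with its centre at least 20 mm inside the tray's carrying top; the lever lies at rest flat on its handle on the bench (z of cover in the frame of parts_tray between 0.028 and 0.042 m and x of cover in the frame of parts_tray between -0.11 and 0.11 m and y of cover in the frame of parts_tray between -0.077 and 0.077 m and angle between each of cover, pry_lever's own z axis and vertical below 0.12 rad and linear speed of each of cover, pry_lever below 0.02 m/s and height (world z) of pry_lever below 0.006 m); the robot touches nothing.
It fails at once if the blade presses on a terminal block inside the box (more than 3 N) (contact force between pry_lever and inner_terminal_0 above 3 N or contact force between pry_lever and inner_terminal_1 above 3 N).
It fails at once if the cover is dropped: it moves freely at more than 0.7 m/s away from the box (linear speed of cover above 0.7 m/s and contact force between the fingers and cover below 0.1 N and horizontal distance between cover and junction_box above 0.1 m).
It fails at once if the screwdriver, pot, puck or sensor block is shifted by more than 30 mm (distance of any of screwdriver, grease_pot, setting_puck, sensor_block from where it was at the start of the episode above 0.03 m).
It also fails if it takes over 72 s, if anything falls off the work surface, if the arm or the gripper's body presses on something with over 40 N, if the wrist force passes 120 N, or if a joint passes its speed limit or range.

## Working session

There is one attempt and no reset: what is moved stays moved. The work goes in short steps, Python scripts to look and compute and a shell command to move; the robot and the scene stay as the last step left them, time stands still between calls to the robot, and variables do not carry over. Pictures are saved under pics/ and viewed, at most 10 in all, crops included, and the job is handed in when it is done.

```bash
ls; mkdir -p pics
python3 - <<'E'
from plant import bot, eyes
import cv2
print(bot.sense())
for n in("scene","top","wrist"):
    cv2.imwrite(f"pics/{n}0.png",eyes.camera(n)); print(n,eyes.calibration(n))
E
```

```text
inch.py
pics
plant.py
{'time': 0.0, 'joint_pos': array([-1.38831353e+00,  3.81183923e-01,  1.29823636e+00, -3.22533439e-05,
        1.46363130e+00, -2.15311296e-01]), 'joint_vel': array([-0.00101008,  0.00012619, -0.00226916, -0.00132448, -0.00114557,
       -0.00055602]), 'tau': array([ 3.23090744e-04, -4.37927520e+01, -2.24562299e+01,  7.13796378e-02,
        3.52529471e-02, -8.47631895e-05]), 'ee_pos': array([ 0.21299385, -0.50677516,  0.2381525 ]), 'orientation': array([-3.07822492e+00, -6.20458778e-01,  1.27415523e-05]), 'contact_force': array([ 0.4098984 ,  0.63550239, -0.21465052]), 'moment': array([-0.01001106,  0.01692185,  0.02397656]), 'grip_force': 0.0, 'grip_width': 0.08813485980604152}
scene {'camera_matrix': array([[483.07631229,   0.        , 272.65774523],
       [  0.        , 483.07631229, 205.0165179 ],
       [  0.        ,   0.        ,   1.        ]]), 'R': array([[-0.84730673, -0.53069452,  0.02084779],
       [-0.31042366,  0.4630081 , -0.83021723],
       [ 0.43093904, -0.7099203 , -0.55705001]]), 't': array([0.46897099, 0.20147115, 1.25833693])}
top {'camer
[... 207 characters left out ...]
.00439761],
       [-0.99347124, -0.01544667, -0.11303224],
       [ 0.11294866,  0.00618266, -0.99358159]]), 't': array([0.03286693, 0.54365421, 1.02002965])}
wrist {'camera_matrix': array([[353.12404125,   0.        , 276.96872151],
       [  0.        , 353.12404125, 213.35040917],
       [  0.        ,   0.        ,   1.        ]]), 'tool_from_camera': array([[ 1.49040038e-04, -9.61296728e-01, -2.75515115e-01,
         7.08376147e-02],
       [ 9.99999964e-01,  2.05188475e-04, -1.74970352e-04,
        -1.35258848e-03],
       [ 2.24730953e-04, -2.75515079e-01,  9.61296724e-01,
        -1.46435306e-01],
       [ 0.00000000e+00,  0.00000000e+00,  0.00000000e+00,
         1.00000000e+00]])}
```

View pics/top0.png

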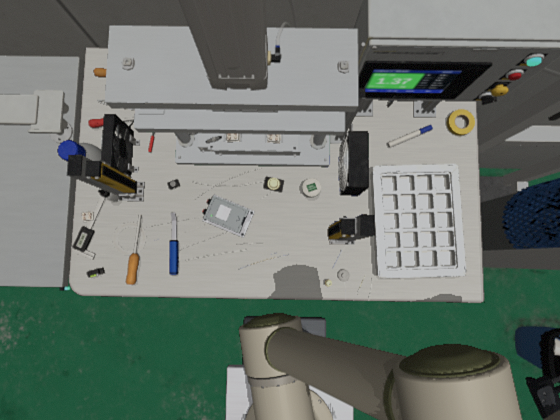

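View pics/scene0.png

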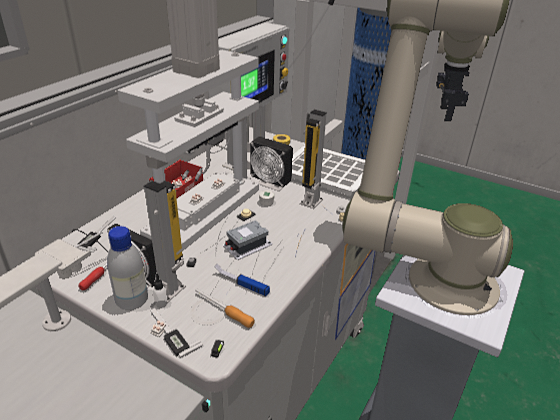

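The top view shows the lever with its handle at about (174,257) and blade tip at (173,213), the box at (228,215), the tray at (418,220) and the post at (350,230). The scene view shows the lever at (250,285) and the box at (247,237), and I need it larger to see which side is the front.

Run:
```python
import cv2,numpy as np
a=cv2.imread("pics/top0.png")[180:290,155:265]; b=cv2.imread("pics/scene0.png")[205:335,190:300]
a=cv2.resize(a,(400,400),interpolation=cv2.INTER_CUBIC); b=cv2.resize(b,(400,473),interpolation=cv2.INTER_CUBIC)[:400]
cv2.imwrite("pics/c0.png",np.hstack([a,b]))
```

```text
(no output)
```

View pics/c0.png

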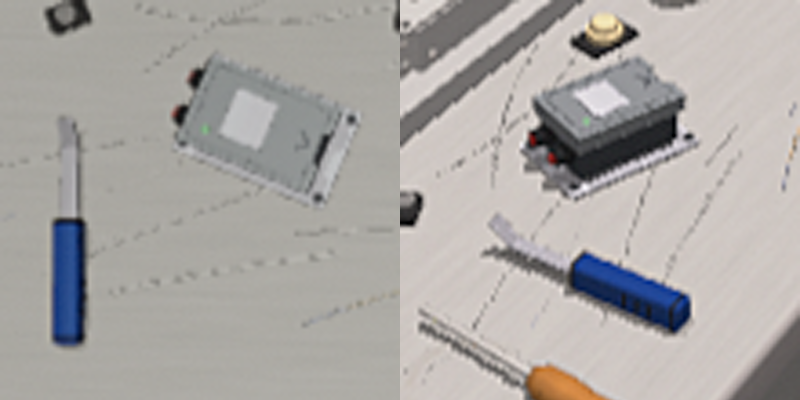

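The crop shows the box's arrow and notch on the right side, so the front faces about world -y. The red-tipped glands are at the left. The lever points along about +x, with its cranked tip away from the robot. Next I take rough positions.

```bash
cat > h.py <<'E'
import numpy as np,cv2
from plant import bot, eyes
from scipy.spatial.transform import Rotation as Ro
def cam(n,s=None):
    c=eyes.calibration(n);K=c["camera_matrix"]
    if n=="wrist":
        s=s or bot.sense();T=c["tool_from_camera"];R0=Ro.from_rotvec(s["orientation"]).as_matrix()
        Rw=R0@T[:3,:3];p=R0@T[:3,3]+s["ee_pos"];return K,Rw,p
    return K,c["R"].T,-c["R"].T@c["t"]
def ray(C,uv):
    K,R,p=C;uv=np.atleast_2d(np.float64(uv));d=np.c_[uv,np.ones(len(uv))]@np.linalg.inv(K).T@R.T
    return p,d/np.linalg.norm(d,axis=1)[:,None]
def onz(C,uv,z):
    p,d=ray(C,uv);return p+d*((z-p[2])/d[:,2])[:,None]
def tri(obs): # [(C,uv),...] -> point, residual
    A=0;b=0;L=[]
    for C,uv in obs:
        p,d=ray(C,uv);M=np.eye(3)-np.outer(d[0],d[0]);A=A+M;b=b+M@p;L.append((M,p))
    x=np.linalg.solve(A,b);return x,[round(1e3*np.linalg.norm(M@(x-p)),1) for M,p in L]
def proj(C,X):
    K,R,p=C;q=(np.atleast_2d(X)-p)@R@K.T;return q[:,:2]/q[:,2:]
def blobs(m,amin=30):
    c,_=cv2.findContours(m.astype(np.uint8),cv2.RETR_EXTERNAL,cv2.CHAIN_APPROX_NONE)
    return sorted([k for k in c if cv2.contourArea(k)>amin],key=cv2.contourArea,reverse=True)
def hsv(im): return cv2.cvtColor(im,cv2.COLOR_BGR2HSV)
def blue(im): return cv2.inRange(hsv(im),(105,120,40),(130,255,255))
E
python3 - <<'E'
from h import *
T=cam("top");S=cam("scene")
a=cv2.imread("pics/top0.png");b=cv2.imread("pics/scene0.png")
ma=blue(a);ma[:,:150]=0;ma[:,200:]=0;mb=blue(b);mb[:265]=0;mb[:,:225]=0;mb[:,280:]=0;mb[320:]=0
for n,C,m in(("t",T,ma),("s",S,mb)):
    k=blobs(m)[0];r=cv2.minAreaRect(k);print(n,r,cv2.contourArea(k))
    print(onz(C,cv2.boxPoints(r),0.02).round(4))
f=155/1;P=lambda u,v:(155+u*110/400,180+v*110/400)
Q=lambda u,v:(190+(u-400)*110/400,205+v*110/400)
print("tip",tri([(T,P(65,120)),(S,Q(497,222))]))
print("arrow tip",tri([(T,P(303,143)),(S,Q(649,83))]))
w=lambda k:P(*k)
print("cover corners",onz(T,[P(212,58),P(355,118),P(322,190),P(180,140)],.051).round(4))
print("label",tri([(T,P(248,118)),(S,Q(602,98))]))
print("tray",onz(T,[(373,166),(460,166),(465,275),(378,275)],.034).round(3))
E
```

```text
t ((173.5, 257.5), (33.0, 7.0), 90.0) 225.0
[[0.4655 0.3121 0.02  ]
 [0.4658 0.294  0.02  ]
 [0.3819 0.2904 0.02  ]
 [0.3816 0.3083 0.02  ]]
s ((253.0857696533203, 284.99407958984375), (34.000003814697266, 10.230770111083984), 22.61986541748047) 283.5
[[0.4573 0.3301 0.02  ]
 [0.4693 0.2961 0.02  ]
 [0.3764 0.2925 0.02  ]
 [0.3668 0.3256 0.02  ]]
tip (array([0.53636156, 0.30649553, 0.02179514]), [np.float64(1.7), np.float64(1.7)])
arrow tip (array([0.52002776, 0.13425512, 0.04607082]), [np.float64(2.0), np.float64(2.0)])
cover corners [[0.5797 0.1995 0.051 ]
 [0.5393 0.0992 0.051 ]
 [0.4891 0.1208 0.051 ]
 [0.5221 0.2197 0.051 ]]
label (array([0.53699462, 0.17279597, 0.04860919]), [np.float64(1.5), np.float64(1.5)])
tray [[ 0.667 -0.208  0.034]
 [ 0.67  -0.433  0.034]
 [ 0.392 -0.436  0.034]
 [ 0.388 -0.218  0.034]]
```

```bash
cat >> h.py <<'E'
def go(p,Rw,s=None):
    """shift & rotvec in tool axes to reach world pose"""
    s=s or bot.sense();R0=Ro.from_rotvec(s["orientation"])
    return R0.inv().apply(np.array(p)-s["ee_pos"]).round(4),(R0.inv()*Rw).as_rotvec().round(3)
def pose(yaw,pitch=0,flip=0):
    """tool pose: tool x = lever x (yaw, nose down by pitch deg); tool z down. flip: half turn"""
    return Ro.from_euler("ZYX",[yaw,pitch,180],degrees=True)*Ro.from_euler("z",180*flip,degrees=True)
E
python3 - <<'E'
from h import *
s=bot.sense();R=Ro.from_rotvec(s["orientation"]);print(R.as_matrix().round(3))
for f in(0,1):
  print(go((.42,.2,.27),pose(2,0,f)))
  print(go((.42,.2,.27),pose(35,0,f)))
E
```

```text
[[ 0.922  0.387 -0.   ]
 [ 0.387 -0.922  0.001]
 [ 0.    -0.001 -1.   ]]
(array([ 0.4646, -0.5715, -0.031 ]), array([-0.001, -0.   ,  0.363]))
(array([ 0.4646, -0.5715, -0.031 ]), array([-0.001, -0.   , -0.213]))
(array([ 0.4646, -0.5715, -0.031 ]), array([ 0.000e+00, -1.000e-03, -2.779e+00]))
(array([ 0.4646, -0.5715, -0.031 ]), array([-0.000e+00,  1.000e-03,  2.928e+00]))
```

The rows are not in the units I measure in: shifts go in shares of 0.6 m and turns go in shares of 4 rad. I convert before sending: -0.57 m / 0.6 = -0.95, -0.03 m / 0.6 = -0.05.

```bash
echo '[{"jaw": 0.088,"x": 0.6667,"y": -0.95,"z": -0.05},{"jaw": 0.088,"x": 0.6667,"y": -0.95,"z": -0.05},{"jaw": 0.088,"x": 0.6667,"y": -0.95,"z": -0.05},{"jaw": 0.088,"x": 0.6667,"y": -0.95,"z": -0.05},{"jaw": 0.088,"x": 0.6667,"y": -0.95,"z": -0.05},{"jaw": 0.088,"x": 0.6667,"y": -0.95,"z": -0.05},{"jaw": 0.088,"x": 0.6667,"y": -0.95,"z": -0.05},{"jaw": 0.088,"x": 0.6667,"y": -0.95,"z": -0.05},{"jaw": 0.088,"x": 0.6667,"y": -0.95,"z": -0.05},{"jaw": 0.088,"x": 0.6667,"y": -0.95,"z": -0.05}]' | python3 inch.py; python3 -c "
from h import *
print(bot.sense()['joint_pos'],go((.47,.22,.27),pose(22.8)))"
```

```text
time: 1.4
ee_pos: [0.3456, 0.1053, 0.2659]
orientation: [3.079, 0.621, 0.001]
contact_force: [0.6, -0.5, 0.3]
grip_width: 0.0881
grip_force: 0.0
[-3.53543804e-02  1.59186793e-02  1.69540388e+00 -1.79979753e-04
  1.42938082e+00  1.13757883e+00] (array([ 0.1591, -0.0575, -0.004 ]), array([ 0.001, -0.001, -0.   ]))
```

Converted, 0.16 m / 0.6 = 0.2667, 0.11 m / 0.6 = 0.1833.

```bash
echo '[{"jaw": 0.088,"x": 0.0917,"y": -0.0333},{"jaw": 0.088,"x": 0.1833,"y": -0.0667},{"jaw": 0.088,"x": 0.2667,"y": -0.1},{"jaw": 0.088,"x": 0.2667,"y": -0.1},{"jaw": 0.088,"x": 0.2667,"y": -0.1}]' | python3 inch.py; python3 -c "
from h import *
im=eyes.camera('wrist');cv2.imwrite('pics/w1.png',im);s=bot.sense();np.savez('w1',p=s['ee_pos'],o=s['orientation']);print(s['joint_pos'],s['ee_pos'])"
```

```text
time: 2.02
ee_pos: [0.4694, 0.2201, 0.2653]
orientation: [3.079, 0.621, -0.002]
contact_force: [-0.1, -0.7, 0.6]
grip_width: 0.0884
grip_force: 0.0
[ 2.09389857e-01  3.06036475e-01  1.33229856e+00 -1.30350692e-04
  1.50367709e+00  1.38281159e+00] [0.46932028 0.21982325 0.26573003]
```

View pics/w1.png

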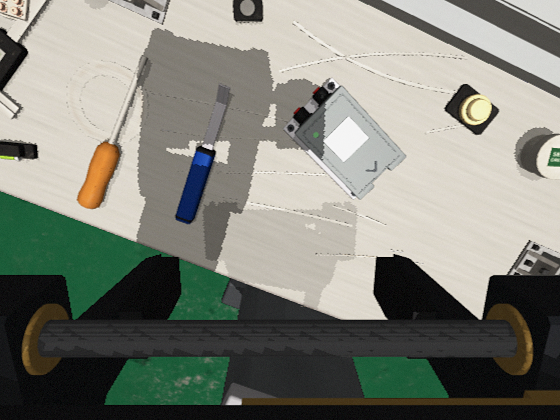

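The wrist view shows the lever from its handle end (186,218) to its tip (222,88). The cover corners are at about (342,81), (406,157), (358,198) and (289,128), with the notch at about (383,180). I take a second view from a shifted place and segment both.

Converted, 0.07 m / 0.6 = 0.1167, -0.05 m / 0.6 = -0.0833.

```bash
echo '[{"jaw": 0.088,"x": -0.05,"y": 0.05},{"jaw": 0.088,"x": -0.0833,"y": 0.1167},{"jaw": 0.088,"x": -0.0833,"y": 0.1167},{"jaw": 0.088,"x": -0.0833,"y": 0.1167}]' | python3 inch.py
python3 - <<'E'
from h import *
s=bot.sense();im=eyes.camera('wrist');cv2.imwrite('pics/w2.png',im);np.savez('w2',p=s['ee_pos'],o=s['orientation'])
def C(n):
    d=np.load(n+'.npz');return cam('wrist',dict(ee_pos=d['p'],orientation=d['o']))
a=cv2.imread('pics/w1.png')
print("cover hsv",hsv(a)[[165,180,100,140],[340,355,345,390]],"bench",hsv(a)[[220,200],[380,420]])
P1,P2=C('w1'),C('w2')
# lever handle
for im_,P in((a,P1),(im,P2)):
    k=blobs(blue(im_)[:250])[0];r=cv2.minAreaRect(k);print(r);print(onz(P,r[0],.024).round(4),onz(P,cv2.boxPoints(r),.024).round(4).tolist())
    h=hsv(im_);m=((h[...,0]>85)&(h[...,0]<125)&(h[...,1]>12)&(h[...,1]<70)&(h[...,2]>90)&(h[...,2]<190)).astype(np.uint8)
    k=blobs(cv2.morphologyEx(m,cv2.MORPH_OPEN,np.ones((3,3)))[:250],300)
    for q in k[:4]:
        r=cv2.minAreaRect(q);print(" cov",r,cv2.contourArea(q));print(onz(P,cv2.boxPoints(r),.051).round(4).tolist())
print(proj(P2,onz(P1,[(342,81),(406,157),(358,198),(289,128)],.051)))
E
```

```text
time: 2.58
ee_pos: [0.4507, 0.1363, 0.2661]
orientation: [-3.08, -0.619, -0.001]
contact_force: [0.3, 0.1, 0.2]
grip_width: 0.0879
grip_force: 0.0
cover hsv [[ 68   5 195]
 [ 60   4 196]
 [ 78   7 193]
 [ 83   6 184]] bench [[ 22  17 219]
 [ 23  18 222]]
((194.36099243164062, 185.18096923828125), (19.341175079345703, 69.50543212890625), 17.87869644165039)
[[0.4259 0.3033 0.024 ]] [[0.3838, 0.3128, 0.024], [0.4642, 0.3149, 0.024], [0.4659, 0.2942, 0.024], [0.3852, 0.291, 0.024]]
((129.00259399414062, 141.2901611328125), (23.26068687438965, 73.14136505126953), 14.743562698364258)
[[0.4258 0.301  0.024 ]] [[0.3829, 0.3121, 0.024], [0.4633, 0.314, 0.024], [0.4667, 0.2904, 0.024], [0.3861, 0.2872, 0.024]]
[[268.96736816  24.33337841]
 [339.66062954 106.40833404]
 [292.13050977 150.61726418]
 [216.57440359  75.19979337]]
```

```bash
cat >> h.py <<'E'
def W(n):
    d=np.load(n+'.npz');return cam('wrist',dict(ee_pos=d['p'],orientation=d['o']))
def quad(im,guess=None):
    b=im.astype(int);m=((b[...,2]-b[...,0]<6)&(b[...,1]>120)&(b[...,1]<210)).astype(np.uint8)
    m=cv2.morphologyEx(m,cv2.MORPH_CLOSE,np.ones((3,3)));m=cv2.morphologyEx(m,cv2.MORPH_OPEN,np.ones((5,5)));return m
E
python3 - <<'E'
from h import *
P=[W('w1'),W('w2')];I=[cv2.imread(f'pics/w{i}.png') for i in(1,2)]
for C,im,c in zip(P,I,[(340,165),(272,113)]):
    m=quad(im)
    n,l,st,ce=cv2.connectedComponentsWithStats(m);i=l[c[1],c[0]];print(st[i])
    k=blobs(l==i)[0];r=cv2.minAreaRect(k);print(r);bp=cv2.boxPoints(r);print(bp.round(1).tolist());print(onz(C,bp,.051).round(4).tolist())
# lever tip: blade pixels, viewed later
crop=[cv2.resize(I[0][70:230,170:270],(300,480),interpolation=cv2.INTER_CUBIC),cv2.resize(I[1][10:170,210:375],(495,480),interpolation=cv2.INTER_CUBIC)]
cv2.imwrite('pics/c2.png',np.hstack(crop))
E
```

```text
[ 322   87   83  111 4199]
((347.8387145996094, 142.79949951171875), (99.47078704833984, 68.55072021484375), 47.60256576538086)
[[289.0, 129.1999969482422], [339.6000061035156, 83.0], [406.70001220703125, 156.39999389648438], [356.1000061035156, 202.60000610351562]]
[[0.5236, 0.2312, 0.051], [0.5822, 0.2034, 0.051], [0.5452, 0.1101, 0.051], [0.4817, 0.1361, 0.051]]
[     0      0    560    420 231702]
((279.5, 209.5), (419.0, 559.0), 90.0)
[[-0.0, 0.0], [559.0, 0.0], [559.0, 419.0], [0.0, 419.0]]
[[0.5087, 0.435, 0.051], [0.7049, -0.0333, 0.051], [0.3074, -0.3128, 0.051], [0.0312, 0.3458, 0.051]]
```

View pics/c2.png

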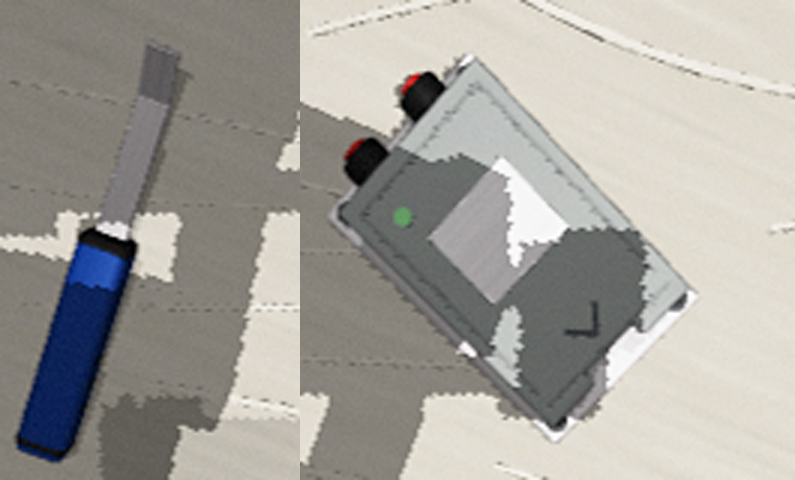

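The left crop shows the lever with its tip end centre at (163,48), crank bend at (153,98) and handle end at (44,450). The right crop shows the cover's back edge from (335,212) to (472,65) and its front edge near (560,410) to (665,310), with the notch gap at about (610,355). Next I take a closer, aligned look at the box for a precise notch.

Run:
```python
from h import *
P=W('w1');f=lambda u,v:(170+u/3,70+v/3)
print("tip/bend/end",onz(P,f(163,46),.0276).round(4),onz(P,f(153,98),.013).round(4),onz(P,f(44,447),.018).round(4))
T=cam("top");print("tip tri",tri([(P,f(163,46)),(T,(155+65*.275,180+120*.275))]))
R=Ro.from_euler('z',67,degrees=True);C=np.array([.533,.17,0])
for o in((-.05,.03,.16),(-.05,-.03,.16)): print(go(C+R.apply(o),pose(67)))
```

```text
tip/bend/end [[0.5375 0.3086 0.0276]] [[0.5197 0.308  0.013 ]] [[0.3818 0.3014 0.018 ]]
tip tri (array([0.53818586, 0.31015167, 0.01353307]), [np.float64(0.8), np.float64(0.8)])
(array([0.0319, 0.0146, 0.106 ]), array([ 0.   , -0.001, -0.772]))
(array([0.0737, 0.0576, 0.106 ]), array([ 0.   , -0.001, -0.772]))
```

Converted, 0.106 m / 0.6 = 0.1767, 0.08 m / 0.6 = 0.1333, -0.54 rad / 4 = -0.135.

```bash
echo '[{"jaw": 0.088,"x": 0.0167,"z": 0.0667,"az": -0.045},{"jaw": 0.088,"x": 0.05,"y": 0.0167,"z": 0.1333,"az": -0.09},{"jaw": 0.088,"x": 0.05,"y": 0.025,"z": 0.1767,"az": -0.135},{"jaw": 0.088,"x": 0.0533,"y": 0.025,"z": 0.1767,"az": -0.18},{"jaw": 0.088,"x": 0.0533,"y": 0.025,"z": 0.1767,"az": -0.193},{"jaw": 0.088,"x": 0.0533,"y": 0.025,"z": 0.1767,"az": -0.193},{"jaw": 0.088,"x": 0.0533,"y": 0.025,"z": 0.1767,"az": -0.193}]' | python3 inch.py
python3 - <<'E'
from h import *
s=bot.sense();im=eyes.camera('wrist');cv2.imwrite('pics/w3.png',im);np.savez('w3',p=s['ee_pos'],o=s['orientation'])
E
echo '[{"jaw": 0.088,"y": 0.05},{"jaw": 0.088,"y": 0.1},{"jaw": 0.088,"y": 0.1},{"jaw": 0.088,"y": 0.1}]' | python3 inch.py
python3 - <<'E'
from h import *
s=bot.sense();im=eyes.camera('wrist');cv2.imwrite('pics/w4.png',im);np.savez('w4',p=s['ee_pos'],o=s['orientation'])
print(s['joint_pos'])
a=cv2.imread('pics/w3.png')
C3=W('w3');C4=W('w4')
c3=proj(C3,[.533,.17,.051])[0].astype(int);c4=proj(C4,[.533,.17,.051])[0].astype(int);print(c3,c4)
def cr(i,c):
    M=np.float32([[2,0,-2*(c[0]-100)],[0,2,-2*(c[1]-110)]]);return cv2.warpAffine(i,M,(400,500),flags=cv2.INTER_CUBIC)
cv2.imwrite('pics/c3.png',np.hstack([cr(a,c3),cr(im,c4)]))
E
```

```text
time: 3.5
ee_pos: [0.4862, 0.1355, 0.1597]
orientation: [2.62, 1.734, 0.0]
contact_force: [0.9, -0.5, 0.3]
grip_width: 0.0879
grip_force: 0.0
time: 4.05
ee_pos: [0.5408, 0.112, 0.1595]
orientation: [-2.619, -1.734, 0.001]
contact_force: [-0.5, 0.2, 0.4]
grip_width: 0.0881
grip_force: 0.0
[-1.02194117e-02  4.54576138e-01  1.41958263e+00  1.18343985e-04
  1.26830531e+00  3.90813597e-01]
[319 144] [236 143]
```

View pics/c3.png

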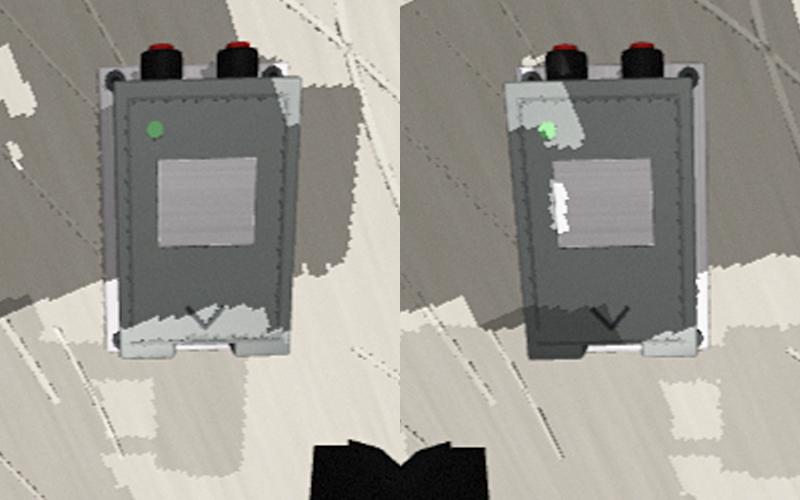

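The crops show the cover almost aligned with the image. The front corners are at (122,357)/(288,355) on the left and (530,358)/(698,354) on the right. The notch gap runs x 174–232 on the left and 585–641 on the right, with the plate edge at y≈346.

Run:
```python
from h import *
C3,C4=W('w3'),W('w4');c3=np.array([319,144]);c4=np.array([236,143])
f=lambda c,p:c-[100,110]+np.array(p)/2
pts=dict(FL=((122,357),(130,358)),FR=((288,355),(298,354)),BL=((115,79),(106,82)),BR=((299,78),(293,78)),NL=((174,346),(185,346)),NR=((233,346),(242,345)),
 lab1=((158,160),(154,159)),lab2=((255,157),(252,158)),lab3=((254,246),(253,245)),lab4=((158,246),(157,246)))
G={}
for k,(a,b) in pts.items():
    x,r=tri([(C3,f(c3,a)),(C4,f(c4,b))]);G[k]=np.r_[(onz(C3,f(c3,a),.051)[0]+onz(C4,f(c4,b),.051)[0])/2]
    print(k,x.round(4),r,G[k].round(4))
F=(G['FL']+G['FR'])/2;B=(G['BL']+G['BR'])/2
yw=lambda d:np.degrees(np.arctan2(d[1],d[0]))
print(F,B,np.linalg.norm(F-B),np.linalg.norm(G['FL']-G['FR']),yw(B-F),yw(G['FR']-G['FL'])+90,yw(G['BR']-G['BL'])+90,"lab",yw(G['lab2']-G['lab1'])+90,yw(G['lab1']-G['lab4']))
N=(G['NL']+G['NR'])/2;print("notch edge",N,np.linalg.norm(G['NL']-G['NR']))
```

```text
FL [0.4871 0.1345 0.0508] [np.float64(0.0), np.float64(0.0)] [0.4872 0.1345 0.051 ]
FR [0.5454 0.1101 0.0476] [np.float64(0.4), np.float64(0.4)] [0.5453 0.1111 0.051 ]
BL [0.5228 0.225  0.05  ] [np.float64(0.4), np.float64(0.4)] [0.5228 0.2249 0.051 ]
BR [0.5816 0.2014 0.0456] [np.float64(0.1), np.float64(0.1)] [0.5807 0.2012 0.051 ]
NL [0.5066 0.1293 0.0448] [np.float64(0.2), np.float64(0.2)] [0.5074 0.1307 0.051 ]
NR [0.5273 0.1217 0.0482] [np.float64(0.4), np.float64(0.4)] [0.5275 0.1225 0.051 ]
lab1 [0.5265 0.1955 0.0499] [np.float64(0.3), np.float64(0.3)] [0.5266 0.1954 0.051 ]
lab2 [0.5582 0.1828 0.0484] [np.float64(0.0), np.float64(0.0)] [0.558  0.1828 0.051 ]
lab3 [0.5467 0.155  0.054 ] [np.float64(0.3), np.float64(0.3)] [0.5467 0.1546 0.051 ]
lab4 [0.5152 0.1682 0.0537] [np.float64(0.2), np.float64(0.2)] [0.5149 0.1679 0.051 ]
[0.51624777 0.12279975 0.051     ] [0.55178794 0.21303929 0.051     ] 0.09698596689151931 0.06266372610383274 68.5033654793403 68.08483815056152 67.74195899052837 lab 68.15118155666583 67.0819718282773
notch edge [0.51746007 0.12660627 0.051     ] 0.021673561995297692
```

Run:
```python
from h import *
print(go((.4415,.3035,.10),pose(2.5)))
```

```text
(array([ 0.1375, -0.166 ,  0.0597]), array([-0.   ,  0.   ,  1.126]))
```

Converted, -0.166 m / 0.6 = -0.2767, 0.06 m / 0.6 = 0.1, 1.126 rad / 4 = 0.2815.

```bash
echo '[{"jaw": 0.05,"x": 0.05,"y": -0.0667,"az": 0.045},{"jaw": 0.05,"x": 0.1,"y": -0.1333,"az": 0.09},{"jaw": 0.05,"x": 0.1667,"y": -0.2,"z": 0.0333,"az": 0.135},{"jaw": 0.05,"x": 0.23,"y": -0.2767,"z": 0.0667,"az": 0.18},{"jaw": 0.05,"x": 0.23,"y": -0.2767,"z": 0.1,"az": 0.225},{"jaw": 0.05,"x": 0.23,"y": -0.2767,"z": 0.1,"az": 0.27},{"jaw": 0.05,"x": 0.23,"y": -0.2767,"z": 0.1,"az": 0.2815},{"jaw": 0.05,"x": 0.23,"y": -0.2767,"z": 0.1,"az": 0.2815},{"jaw": 0.05,"x": 0.23,"y": -0.2767,"z": 0.1,"az": 0.2815}]' | python3 inch.py
python3 - <<'E'
from h import *
s=bot.sense();im=eyes.camera('wrist');cv2.imwrite('pics/w5.png',im);np.savez('w5',p=s['ee_pos'],o=s['orientation'])
C=W('w5');k=blobs(blue(im)[:330],200)
for q in k[:2]:
    r=cv2.minAreaRect(q);bp=cv2.boxPoints(r);print(r,cv2.contourArea(q));print(onz(C,bp,.024).round(4).tolist())
print(s['joint_pos'],go((.4415,.3035,.004),pose(2.5)))
E
```

```text
time: 5.22
ee_pos: [0.4423, 0.3036, 0.0999]
orientation: [-3.141, -0.071, -0.0]
contact_force: [1.0, 0.5, -0.5]
grip_width: 0.05
grip_force: 0.0
((276.5, 246.5), (109.0, 29.0), 90.0) 2949.0
[[0.4627, 0.3154, 0.024], [0.4635, 0.2968, 0.024], [0.3851, 0.2924, 0.024], [0.3841, 0.3128, 0.024]]
[3.80722319e-01 5.00695370e-01 1.54244899e+00 4.89478105e-06
 1.09827885e+00 1.90646823e+00] (array([-0.0009,  0.    ,  0.0958]), array([-0.   , -0.   ,  0.001]))
```

Converted, 0.095 m / 0.6 = 0.1583, -0.001 m / 0.6 = -0.0017.

```bash
echo '[{"jaw": 0.05,"x": -0.0017,"y": -0.0017,"z": 0.0667},{"jaw": 0.05,"x": -0.0017,"y": -0.0017,"z": 0.125},{"jaw": 0.05,"x": -0.0017,"y": -0.0017,"z": 0.1583},{"jaw": 0.05,"x": -0.0017,"y": -0.0017,"z": 0.1583},{"jaw": 0.01,"x": -0.0017,"y": -0.0017,"z": 0.1583},{"jaw": 0.01,"x": -0.0017,"y": -0.0017,"z": 0.1583},{"jaw": 0.01,"x": -0.0017,"y": -0.0017,"z": 0.1583},{"jaw": 0.01,"x": -0.0017,"y": -0.0017,"z": 0.1583}]' | python3 inch.py; echo '[{"jaw": 0.01},{"jaw": 0.01},{"jaw": 0.01,"z": -0.05},{"jaw": 0.01,"z": -0.1333},{"jaw": 0.01,"z": -0.15},{"jaw": 0.01,"z": -0.15}]' | python3 inch.py
```

```text
time: 6.28
ee_pos: [0.4418, 0.3045, 0.0052]
orientation: [-3.141, -0.069, -0.001]
contact_force: [-0.0, -0.2, 4.4]
grip_width: 0.0197
grip_force: 30.0
time: 7.02
ee_pos: [0.4414, 0.3044, 0.0945]
orientation: [-3.141, -0.069, -0.0]
contact_force: [0.5, 0.2, -1.1]
grip_width: 0.0195
grip_force: 30.0
```

```bash
cat >> h.py <<'E'
BOX=np.array([.5340,.1679,0]);YAW=68.1;RB=Ro.from_euler('z',YAW,degrees=True)
TCPL=np.array([.0152,0,.0052]);TIP=np.array([.1142,0,.0276]);U=np.array([.1149,0,.0268]);FL=np.array([np.cos(np.radians(40)),0,np.sin(np.radians(40))])
def tcp_for(p,pl,pb):
    """TCP world pose with lever nose down p deg, lever-frame point pl at box-frame pb"""
    RL=RB*Ro.from_euler('y',p,degrees=True)
    return BOX+RB.apply(pb)+RL.apply(TCPL-pl),pose(YAW,p)
def pry(p,d): return tcp_for(p,U-d*FL,np.array([-.045,0,.041]))
E
python3 - <<'E'
from h import *
s=bot.sense();print(s['joint_pos'])
a=tcp_for(38,TIP,np.array([-.062,0,.0442]));print(a[0],go((a[0][0],a[0][1],.20),a[1]),go(*a))
for p in(38,25,10,0):
    x,r=pry(p,.016);print(p,x.round(4),go(x,r))
E
```

```text
[3.82810843e-01 5.07508834e-01 1.54927156e+00 1.10610542e-05
 1.08458574e+00 1.90976867e+00]
[0.47663303 0.02519518 0.08749905] (array([ 0.023 ,  0.2805, -0.1055]), array([-0.379, -0.588, -1.101])) (array([0.023 , 0.2805, 0.007 ]), array([-0.379, -0.588, -1.101]))
38 [0.4889 0.0557 0.0859] (array([0.0366, 0.2505, 0.0086]), array([-0.379, -0.588, -1.101]))
25 [0.4859 0.0482 0.0677] (array([0.0332, 0.2579, 0.0268]), array([-0.25 , -0.388, -1.126]))
10 [0.4844 0.0444 0.045 ] (array([0.0315, 0.2616, 0.0494]), array([-0.1  , -0.155, -1.142]))
0 [0.4846 0.045  0.0297] (array([0.0318, 0.261 , 0.0648]), array([ 0.   , -0.   , -1.145]))
```

Converted, 0.28 m / 0.6 = 0.4667, 0.24 m / 0.6 = 0.4, -1.101 rad / 4 = -0.2753.

```bash
echo '[{"jaw": 0.01,"z": -0.1},{"jaw": 0.01,"z": -0.175,"az": -0.025},{"jaw": 0.01,"x": 0.0333,"y": 0.1,"z": -0.175,"ax": -0.015,"ay": -0.025,"az": -0.05},{"jaw": 0.01,"x": 0.0333,"y": 0.2,"z": -0.175,"ax": -0.025,"ay": -0.05,"az": -0.0925},{"jaw": 0.01,"x": 0.0383,"y": 0.3,"z": -0.175,"ax": -0.05,"ay": -0.075,"az": -0.125},{"jaw": 0.01,"x": 0.0383,"y": 0.4,"z": -0.175,"ax": -0.0625,"ay": -0.1,"az": -0.175},{"jaw": 0.01,"x": 0.0383,"y": 0.4667,"z": -0.175,"ax": -0.08,"ay": -0.125,"az": -0.2125},{"jaw": 0.01,"x": 0.0383,"y": 0.4667,"z": -0.175,"ax": -0.0948,"ay": -0.147,"az": -0.25},{"jaw": 0.01,"x": 0.0383,"y": 0.4667,"z": -0.175,"ax": -0.0948,"ay": -0.147,"az": -0.2753},{"jaw": 0.01,"x": 0.0383,"y": 0.4667,"z": -0.175,"ax": -0.0948,"ay": -0.147,"az": -0.2753}]' | python3 inch.py
python3 - <<'E'
from h import *
a=tcp_for(38,TIP,np.array([-.062,0,.0442]));print(bot.sense()['joint_pos'],a[0],go(a[0]+[0,0,.02],a[1]))
E
```

```text
time: 8.28
ee_pos: [0.4762, 0.0261, 0.1979]
orientation: [2.211, 1.496, -0.765]
contact_force: [0.1, 0.7, -1.0]
grip_width: 0.0198
grip_force: 30.0
[ 0.09503514  0.48263845  1.41794376 -0.57834538  1.58559667  0.57043326] [0.47663303 0.02519518 0.08749905] (array([0.0552, 0.001 , 0.0716]), array([-0.002,  0.001,  0.002]))
```

Converted, 0.0716 m / 0.6 = 0.1193, 0.055 m / 0.6 = 0.0917.

```bash
echo '[{"jaw": 0.01,"x": 0.0417,"y": 0.0017,"z": 0.0583},{"jaw": 0.01,"x": 0.0917,"y": 0.0017,"z": 0.1193},{"jaw": 0.01,"x": 0.0917,"y": 0.0017,"z": 0.1193},{"jaw": 0.01,"x": 0.0917,"y": 0.0017,"z": 0.1193}]' | python3 inch.py
python3 - <<'E'
from h import *
s=bot.sense();im=eyes.camera('wrist');np.savez('w6',p=s['ee_pos'],o=s['orientation']);C=W('w6')
RL=Ro.from_rotvec(s['orientation'])*Ro.from_euler('x',180,degrees=True)
L=lambda q:s['ee_pos']+RL.apply(np.array(q)-TCPL)
pt=proj(C,[L(TIP+[0,.006,0]),L(TIP-[0,.006,0]),L([.095,.006,.0137]),L([.095,-.006,.0137])]);print(pt.round(1))
B=lambda q:BOX+RB.apply(q)
nb=proj(C,[B([-.049,.011,.051]),B([-.049,-.011,.051]),B([-.044,.011,.051]),B([-.044,-.011,.051]),B([-.045,.01,.041]),B([-.045,-.01,.041])]);print(nb.round(1))
c=pt[0].astype(int);big=im.copy()
M=np.float32([[3,0,-3*(c[0]-130)],[0,3,-3*(c[1]-100)]]);big=cv2.warpAffine(im,M,(780,600),flags=cv2.INTER_CUBIC)
for q in pt: cv2.circle(big,tuple(int(v) for v in M[:,:2]@q+M[:,2]),3,(0,0,255),1)
for q in nb: cv2.circle(big,tuple(int(v) for v in M[:,:2]@q+M[:,2]),3,(0,255,0),1)
cv2.imwrite('pics/c6.png',big);cv2.imwrite('pics/w6.png',im)
t=eyes.camera('scene');cv2.imwrite('pics/s6.png',t)
print(L(TIP),RB.inv().apply(L(TIP)-BOX),c)
E
```

```text
time: 8.78
ee_pos: [0.4781, 0.0246, 0.1105]
orientation: [2.212, 1.492, -0.759]
contact_force: [-0.0, -0.3, -0.2]
grip_width: 0.0198
grip_force: 30.0
[[261.5  21.7]
 [299.4  21.7]
 [263.7  88.6]
 [296.2  88.6]]
[[239.7 -46. ]
 [309.7 -46.1]
 [238.3 -65.5]
 [310.9 -65.6]
 [243.6 -72.4]
 [305.7 -72.5]]
[0.51251239 0.1097249  0.06727443] [-0.06199158 -0.00176162  0.06727443] [261  21]
```

View pics/c6.png

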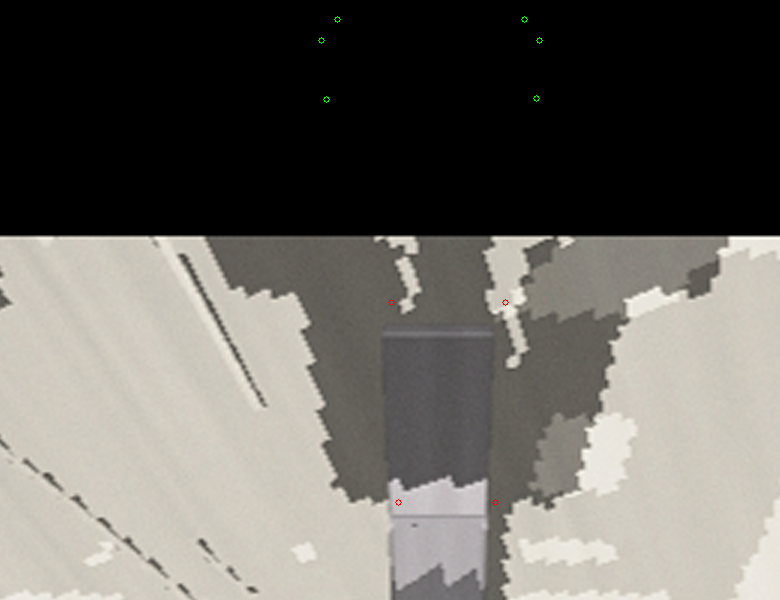

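The tip's end edge sits at crop (383–492, 332), against a predicted row of 302. The tip is therefore about 3 mm nearer the gripper than assumed and 1 mm to the left. I correct for that and then touch the tip lightly on the bench in front of the box to calibrate its height.

```bash
sed -i 's/^TCPL=.*/TCPL=np.array([.0182,-.0011,.0052]);TIP=np.array([.1142,0,.0276]);U=np.array([.1149,0,.0268]);FL=np.array([np.cos(np.radians(40)),0,np.sin(np.radians(40))])/' h.py; sed -i 's/^BOX=.*/BOX=np.array([.5340,.1679,0]);YAW=68.1;RB=Ro.from_euler("z",YAW,degrees=True)/' h.py
python3 - <<'E'
from h import *
for z in (.02,.006): print(go(*tcp_for(43,U,np.array([-.085,0,z]))))
R=Ro.from_rotvec(bot.sense()['orientation']);print(R.inv().apply([0,0,-.01]))
E
```

```text
(array([ 0.0118, -0.0007,  0.0425]), array([ 0.002, -0.089, -0.002]))
(array([ 0.0204, -0.0007,  0.0535]), array([ 0.002, -0.089, -0.002]))
[ 6.14496020e-03 -3.00721179e-05  7.88914189e-03]
```

The rows are not in the units I measure in: shifts go in shares of 0.6 m and turns go in shares of 4 rad. I convert before sending: 0.0535 m / 0.6 = 0.0892, 0.0425 m / 0.6 = 0.0708, -0.089 rad / 4 = -0.0223.

```bash
echo '[{"jaw": 0.01,"y": -0.0017,"z": 0.0417,"ay": -0.0223},{"jaw": 0.01,"x": 0.02,"y": -0.0017,"z": 0.0708,"ay": -0.0223},{"jaw": 0.01,"x": 0.034,"y": -0.0017,"z": 0.0892,"ay": -0.0223},{"jaw": 0.01,"x": 0.034,"y": -0.0017,"z": 0.0892,"ay": -0.0223},{"jaw": 0.01,"x": 0.034,"y": -0.0017,"z": 0.0892,"ay": -0.0223}]' | python3 inch.py
python3 - <<'E'
from h import *
s=bot.sense();R=Ro.from_rotvec(s['orientation']);print(s['contact_force'],R.inv().apply([0,0,-.001]), s['ee_pos'][2]-tcp_for(43,U,np.array([-.085,0,0]))[0][2])
E
```

```text
time: 9.5
ee_pos: [0.4707, 0.0095, 0.0555]
orientation: [2.148, 1.451, -0.846]
contact_force: [0.1, -0.3, -1.0]
grip_width: 0.0197
grip_force: 30.0
[ 0.12448391 -0.306042   -1.01458648] [ 6.82645462e-04 -1.57823687e-06  7.30748030e-04] 0.005390020268018582
```

Converted, 0.0007 m / 0.6 = 0.0012.

```bash
for i in 1 2 3; do echo '[{"jaw": 0.01,"x": 0.0012,"z": 0.0012},{"jaw": 0.01,"x": 0.0012,"z": 0.0012}]' | python3 inch.py | egrep 'ee_pos|force'; done
```

```text
ee_pos: [0.4704, 0.0095, 0.054]
contact_force: [0.1, 0.2, -1.4]
grip_force: 30.0
ee_pos: [0.4703, 0.0095, 0.0527]
contact_force: [0.1, -1.0, -1.6]
grip_force: 30.0
ee_pos: [0.4702, 0.0095, 0.0516]
contact_force: [0.4, 0.1, -0.8]
grip_force: 30.0
```

Converted, 0.0004 m / 0.6 = 0.0007.

```bash
for i in 1 2 3; do echo '[{"jaw": 0.01,"x": 0.0007,"z": 0.0007},{"jaw": 0.01,"x": 0.0007,"z": 0.0007}]' | python3 inch.py | egrep 'ee_pos|contact'; done
```

```text
ee_pos: [0.4703, 0.0095, 0.0511]
contact_force: [-0.4, 0.2, -1.6]
ee_pos: [0.4703, 0.0096, 0.0505]
contact_force: [0.3, -0.6, -0.3]
ee_pos: [0.4703, 0.0095, 0.0501]
contact_force: [-0.4, -1.2, 1.0]
```

The bench contact came within 0.3 mm of the prediction, so the tip height model holds. Next is the pre-insert pose and then the insertion.

Run:
```python
from h import *
s=bot.sense()
print(go(*tcp_for(38,TIP,np.array([-.066,0,.0442]))))
print(go(*tcp_for(38,TIP,np.array([-.031,0,.0442]))))
```

```text
(array([-0.0131,  0.0011, -0.0364]), array([0.   , 0.089, 0.   ]))
(array([ 0.0124,  0.0011, -0.0603]), array([0.   , 0.089, 0.   ]))
```

Converted, -0.0364 m / 0.6 = -0.0607, -0.0131 m / 0.6 = -0.0218, 0.089 rad / 4 = 0.0223.

```bash
echo '[{"jaw": 0.01,"x": -0.02,"y": 0.0017,"z": -0.0217,"ay": 0.0075},{"jaw": 0.01,"x": -0.0218,"y": 0.0017,"z": -0.0607,"ay": 0.0223},{"jaw": 0.01,"x": -0.0218,"y": 0.0017,"z": -0.0607,"ay": 0.0223},{"jaw": 0.01,"x": -0.0218,"y": 0.0017,"z": -0.0607,"ay": 0.0223}]' | python3 inch.py
python3 - <<'E'
from h import *
s=bot.sense();RL=Ro.from_rotvec(s['orientation'])*Ro.from_euler('x',180,degrees=True)
print("tip in box",RB.inv().apply(s['ee_pos']+RL.apply(TIP-TCPL)-BOX).round(4))
for x in(-.05,-.040,-.031): print(go(*tcp_for(38,TIP,np.array([x,0,.0444]))))
im=eyes.camera('scene');cv2.imwrite('pics/s7.png',im)
C=cam('scene');c=proj(C,BOX+[-.02,-.04,.04])[0];M=np.float32([[7,0,-7*c[0]+300],[0,7,-7*c[1]+250]]);
a=cv2.warpAffine(im,M,(600,500),flags=cv2.INTER_CUBIC);cv2.imwrite('pics/c7.png',a)
E
```

```text
time: 11.5
ee_pos: [0.4765, 0.0232, 0.0849]
orientation: [2.21, 1.495, -0.763]
contact_force: [-0.1, 0.0, -1.4]
grip_width: 0.0198
grip_force: 30.0
tip in box [-0.0664  0.0006  0.0433]
(array([ 0.0122,  0.0005, -0.0108]), array([-0.001,  0.001,  0.001]))
(array([ 0.0201,  0.0005, -0.017 ]), array([-0.001,  0.001,  0.001]))
(array([ 0.0272,  0.0005, -0.0226]), array([-0.001,  0.001,  0.001]))
```

View pics/c7.png

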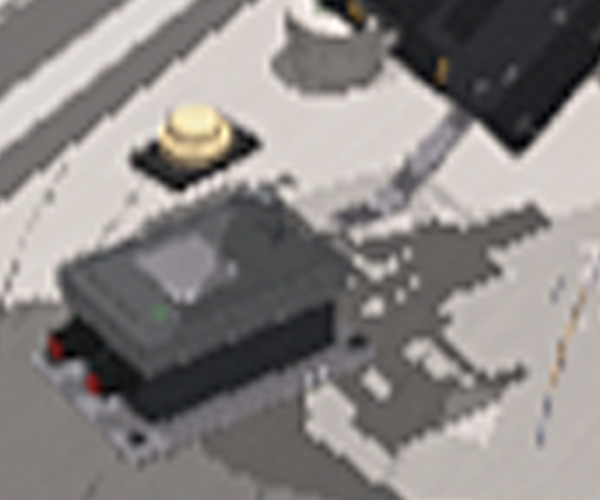

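The scene crop shows the cranked tip at (350,215), level and lined up with the notch side of the cover. I insert it in steps.

Converted, 0.0201 m / 0.6 = 0.0335, -0.017 m / 0.6 = -0.0283.

```bash
echo '[{"jaw": 0.01,"x": 0.01,"y": 0.0008,"z": -0.01},{"jaw": 0.01,"x": 0.0203,"y": 0.0008,"z": -0.018},{"jaw": 0.01,"x": 0.0268,"y": 0.0008,"z": -0.0232},{"jaw": 0.01,"x": 0.0335,"y": 0.0008,"z": -0.0283},{"jaw": 0.01,"x": 0.0335,"y": 0.0008,"z": -0.0283}]' | python3 inch.py
cat > st.py <<'E'
from h import *
s=bot.sense();RL=Ro.from_rotvec(s['orientation'])*Ro.from_euler('x',180,degrees=True)
print("tip in box",RB.inv().apply(s['ee_pos']+RL.apply(TIP-TCPL)-BOX).round(4),"F box",RB.inv().apply(s['contact_force']).round(1))
E
python3 st.py; python3 -c "
from h import *
print(go(*tcp_for(38,TIP,np.array([-.030,0,.0446]))))"
```

```text
time: 12.18
ee_pos: [0.4873, 0.0479, 0.0865]
orientation: [2.21, 1.495, -0.761]
contact_force: [0.5, -0.1, -0.3]
grip_width: 0.0194
grip_force: 30.0
tip in box [-0.0393 -0.0002  0.045 ] F box [ 0.1 -0.5 -0.3]
(array([ 0.0076, -0.0003, -0.0054]), array([ 0.001, -0.   ,  0.001]))
```

Converted, 0.0076 m / 0.6 = 0.0127, -0.0056 m / 0.6 = -0.0093.

```bash
echo '[{"jaw": 0.01,"x": 0.0067,"z": -0.005},{"jaw": 0.01,"x": 0.0127,"z": -0.0093},{"jaw": 0.01,"x": 0.0127,"z": -0.0093},{"jaw": 0.01,"x": 0.0127,"z": -0.0093}]' | python3 inch.py; python3 st.py; python3 -c "
from h import *
for p in (34,28,22,16,10,4,-2,-8):
  print(p,go(*pry(p,.0155)))"
```

```text
time: 12.68
ee_pos: [0.4907, 0.0563, 0.0863]
orientation: [2.211, 1.495, -0.761]
contact_force: [0.0, 0.2, -0.9]
grip_width: 0.0197
grip_force: 30.0
tip in box [-0.0302 -0.0003  0.0448] F box [ 0.2  0.  -0.9]
34 (array([ 0.0029, -0.0003,  0.0073]), array([0.  , 0.07, 0.  ]))
28 (array([ 0.0052, -0.0003,  0.0159]), array([0.   , 0.174, 0.   ]))
22 (array([ 0.0084, -0.0003,  0.0243]), array([0.   , 0.279, 0.   ]))
16 (array([ 0.0124, -0.0003,  0.0323]), array([0.   , 0.384, 0.   ]))
10 (array([ 0.0173, -0.0003,  0.0398]), array([0.   , 0.489, 0.   ]))
4 (array([ 0.0229, -0.0003,  0.0468]), array([0.   , 0.593, 0.   ]))
-2 (array([ 0.0292, -0.0003,  0.0532]), array([0.   , 0.698, 0.   ]))
-8 (array([ 0.0362, -0.0003,  0.0588]), array([0.   , 0.803, 0.   ]))
```

Converted, 0.02 m / 0.6 = 0.0333, 0.0159 m / 0.6 = 0.0265, 0.226 rad / 4 = 0.0565.

```bash
echo '[{"jaw": 0.01,"x": 0.0048,"z": 0.0122,"ay": 0.0175},{"jaw": 0.01,"x": 0.0087,"z": 0.0265,"ay": 0.0435},{"jaw": 0.01,"x": 0.0113,"z": 0.0333,"ay": 0.0565},{"jaw": 0.01,"x": 0.0113,"z": 0.0333,"ay": 0.0565}]' | python3 inch.py; python3 st.py; python3 -c "
from h import *
for p in (22,19,16,13,10,7,4,1,-2,-5,-8):
  print(p,go(*pry(p,.0155)))"
```

```text
time: 13.18
ee_pos: [0.4878, 0.0493, 0.0666]
orientation: [2.362, 1.595, -0.525]
contact_force: [-0.8, -0.8, -0.9]
grip_width: 0.0198
grip_force: 30.0
tip in box [-0.0308 -0.0004  0.0462] F box [-1.   0.5 -0.9]
22 (array([ 0.0013, -0.0003,  0.0045]), array([-0.   ,  0.054, -0.001]))
19 (array([ 0.0023, -0.0003,  0.0089]), array([-0.   ,  0.106, -0.001]))
16 (array([ 0.0034, -0.0003,  0.0132]), array([-0.   ,  0.158, -0.001]))
13 (array([ 0.0049, -0.0003,  0.0175]), array([-0.   ,  0.211, -0.001]))
10 (array([ 0.0065, -0.0003,  0.0216]), array([-0.   ,  0.263, -0.001]))
7 (array([ 0.0083, -0.0003,  0.0257]), array([-0.   ,  0.315, -0.001]))
4 (array([ 0.0104, -0.0003,  0.0297]), array([-0.   ,  0.368, -0.001]))
1 (array([ 0.0127, -0.0003,  0.0336]), array([-0.   ,  0.42 , -0.001]))
-2 (array([ 0.0151, -0.0003,  0.0373]), array([-0.   ,  0.473, -0.001]))
-5 (array([ 0.0178, -0.0003,  0.0409]), array([-0.   ,  0.525, -0.001]))
-8 (array([ 0.0206, -0.0003,  0.0444]), array([-0.   ,  0.577, -0.001]))
```

Converted, 0.0132 m / 0.6 = 0.022, 0.0089 m / 0.6 = 0.0148, 0.158 rad / 4 = 0.0395.

```bash
echo '[{"jaw": 0.01,"x": 0.0022,"z": 0.0075,"ay": 0.0135},{"jaw": 0.01,"x": 0.0038,"z": 0.0148,"ay": 0.0265},{"jaw": 0.01,"x": 0.0057,"z": 0.022,"ay": 0.0395},{"jaw": 0.01,"x": 0.0057,"z": 0.022,"ay": 0.0395}]' | python3 inch.py; python3 st.py;echo '[{"jaw": 0.01,"x": 0.0025,"z": 0.0072,"ay": 0.0133},{"jaw": 0.01,"x": 0.0025,"z": 0.0072,"ay": 0.0133}]' | python3 inch.py; python3 st.py;  python3 -c "
from h import *
for p in (10,7,4,1,-2,-5,-8):
  print(p,go(*pry(p,.0155)))"
```

```text
time: 13.68
ee_pos: [0.4867, 0.0465, 0.0532]
orientation: [2.456, 1.66, -0.35]
contact_force: [-2.2, -7.7, 1.5]
grip_width: 0.02
grip_force: 30.0
tip in box [-0.0318 -0.0003  0.0479] F box [-8.  -0.8  1.5]
time: 13.92
ee_pos: [0.4866, 0.0463, 0.0486]
orientation: [2.485, 1.68, -0.289]
contact_force: [-3.0, -9.6, 2.4]
grip_width: 0.0203
grip_force: 30.0
tip in box [-0.0319 -0.0003  0.0485] F box [-10.1  -0.8   2.4]
10 (array([ 0.0009, -0.0003,  0.0042]), array([-0.001,  0.056,  0.   ]))
7 (array([ 0.0019, -0.0003,  0.0086]), array([-0.001,  0.108,  0.   ]))
4 (array([ 0.0031, -0.0003,  0.0129]), array([-0.001,  0.16 ,  0.   ]))
1 (array([ 0.0045, -0.0002,  0.0172]), array([-0.001,  0.213,  0.   ]))
-2 (array([ 0.0062, -0.0002,  0.0213]), array([-0.001,  0.265,  0.   ]))
-5 (array([ 0.008 , -0.0002,  0.0254]), array([-0.001,  0.318,  0.   ]))
-8 (array([ 0.0101, -0.0002,  0.0294]), array([-0.001,  0.37 ,  0.   ]))
```

Converted, 0.0087 m / 0.6 = 0.0145, 0.0043 m / 0.6 = 0.0072, 0.106 rad / 4 = 0.0265.

```bash
for i in 1 2; do echo '[{"jaw": 0.01,"x": 0.0015,"z": 0.0072,"ay": 0.0133},{"jaw": 0.01,"x": 0.0032,"z": 0.0145,"ay": 0.0265},{"jaw": 0.01,"x": 0.0032,"z": 0.0145,"ay": 0.0265}]' | python3 inch.py|egrep 'time|contact|ee_pos'; python3 st.py; done; python3 -c "
from h import *
for p in (4,1,-2,-5,-8,-12):
  print(p,go(*pry(p,.0155)))"
```

```text
time: 14.3
ee_pos: [0.4864, 0.0461, 0.0394]
contact_force: [-4.0, -12.5, 2.5]
tip in box [-0.0327 -0.0002  0.0498] F box [-13.1  -1.    2.5]
time: 14.68
ee_pos: [0.4872, 0.0477, 0.0306]
contact_force: [-2.8, -7.0, 2.8]
tip in box [-0.0327 -0.0003  0.0514] F box [-7.5  0.   2.8]
4 (array([-0.0015, -0.0003, -0.0047]), array([-0.001, -0.054,  0.   ]))
1 (array([-0.001 , -0.0003, -0.0003]), array([-0.001, -0.002,  0.   ]))
-2 (array([-0.0003, -0.0003,  0.0042]), array([-0.001,  0.051,  0.   ]))
-5 (array([ 0.0007, -0.0003,  0.0085]), array([-0.001,  0.103,  0.   ]))
-8 (array([ 0.0018, -0.0003,  0.0129]), array([-0.001,  0.156,  0.   ]))
-12 (array([ 0.0038, -0.0003,  0.0185]), array([-0.001,  0.225,  0.   ]))
```

Converted, 0.0085 m / 0.6 = 0.0142, 0.0042 m / 0.6 = 0.007, 0.103 rad / 4 = 0.0258.

```bash
echo '[{"jaw": 0.01,"x": -0.0005,"z": 0.007,"ay": 0.0128},{"jaw": 0.01,"x": 0.0012,"z": 0.0142,"ay": 0.0258},{"jaw": 0.01,"x": 0.0012,"z": 0.0142,"ay": 0.0258}]' | python3 inch.py|egrep 'time|contact|ee_pos'; python3 st.py
python3 - <<'E'
from h import *
im=eyes.camera('scene');cv2.imwrite('pics/s8.png',im)
C=cam('scene');c=proj(C,BOX+[-.02,-.04,.04])[0];M=np.float32([[7,0,-7*c[0]+300],[0,7,-7*c[1]+250]]);
a=cv2.warpAffine(im,M,(600,500),flags=cv2.INTER_CUBIC);cv2.imwrite('pics/c8.png',a)
E
```

```text
time: 15.05
ee_pos: [0.4877, 0.0486, 0.022]
contact_force: [-1.6, -4.3, 0.6]
tip in box [-0.0343 -0.0004  0.0527] F box [-4.6 -0.1  0.6]
```

View pics/c8.png

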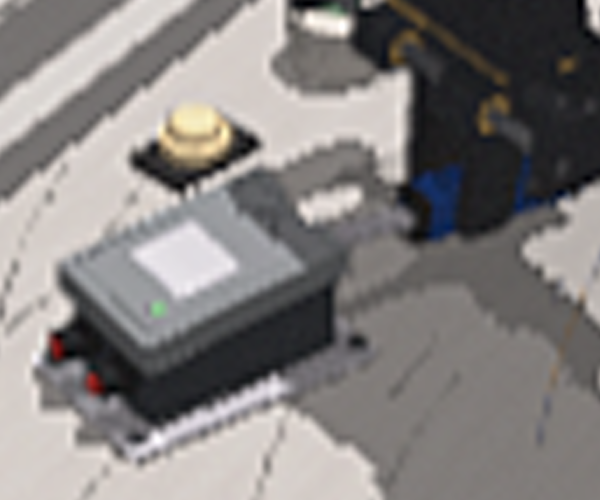

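Force fell from 13 N to 4.6 N while the tip rose to 53 mm, so the cover has probably popped. I check by swinging the lever back a little, since zero force there would mean the snaps are propping the cover.

```bash
python3 -c "
from h import *
for p in (5,15): print(p,go(*pry(p,.0145)))"
```

```text
5 (array([-0.0022, -0.0005, -0.0144]), array([-0.001, -0.174,  0.001]))
15 (array([-0.0004, -0.0005, -0.0293]), array([-0.001, -0.349,  0.001]))
```

Converted, -0.0293 m / 0.6 = -0.0488, -0.0144 m / 0.6 = -0.024, -0.349 rad / 4 = -0.0873.

```bash
echo '[{"jaw": 0.01,"x": -0.0037,"z": -0.024,"ay": -0.0435},{"jaw": 0.01,"x": -0.0007,"z": -0.0488,"ay": -0.0873},{"jaw": 0.01,"x": -0.0007,"z": -0.0488,"ay": -0.0873},{"jaw": 0.01,"x": -0.0007,"z": -0.0488,"ay": -0.0873}]' | python3 inch.py|egrep 'time|contact|ee_pos'; python3 st.py
python3 - <<'E'
from h import *
s=bot.sense()
# withdraw along box -x 25mm, slightly down the flat
for d in(12,30,60):
    print(go(s['ee_pos']+RB.apply([-d/1e3,0,-min(d,12)*.0003]),pose(YAW,15)))
E
```

```text
time: 15.6
ee_pos: [0.4863, 0.0466, 0.0507]
contact_force: [-0.9, -0.7, -0.6]
tip in box [-0.0318  0.0002  0.0479] F box [-1.   0.6 -0.6]
(array([-0.0107, -0.    ,  0.0065]), array([-0.001, -0.004,  0.001]))
(array([-0.0281, -0.    ,  0.0111]), array([-0.001, -0.004,  0.001]))
(array([-0.0571, -0.0001,  0.0188]), array([-0.001, -0.004,  0.001]))
```

Popped, since force is about zero at a pitch where it was 10 N before. I withdraw and take the lever back to its original free spot.

Converted, -0.0571 m / 0.6 = -0.0952, -0.0281 m / 0.6 = -0.0468.

```bash
echo '[{"jaw": 0.01,"x": -0.0178,"z": 0.0108},{"jaw": 0.01,"x": -0.0468,"z": 0.0185},{"jaw": 0.01,"x": -0.0952,"z": 0.0313},{"jaw": 0.01,"x": -0.0952,"z": 0.0313},{"jaw": 0.01,"x": -0.0952,"z": 0.0313}]' | python3 inch.py|egrep 'time|contact|ee_pos'; python3 st.py
python3 - <<'E'
from h import *
s=bot.sense()
print(go(s['ee_pos']+[0,0,.15],pose(YAW,15)));print(go((.4418,.3044,.16),pose(2.3)))
E
```

```text
time: 16.23
ee_pos: [0.4642, -0.0099, 0.0478]
contact_force: [-0.5, 0.6, -1.7]
tip in box [-0.0925 -0.0005  0.0448] F box [ 0.4  0.7 -1.7]
(array([-0.0385, -0.    , -0.145 ]), array([-0.   , -0.002, -0.001]))
(array([ 0.2448, -0.1382, -0.1812]), array([0.149, 0.231, 1.141]))
```

Converted, 0.2448 m / 0.6 = 0.408, -0.15 m / 0.6 = -0.25, 1.141 rad / 4 = 0.2853.

```bash
echo '[{"jaw": 0.01,"x": -0.025,"z": -0.0967},{"jaw": 0.01,"x": -0.05,"z": -0.1917},{"jaw": 0.01,"x": -0.0642,"z": -0.2417,"ax": 0.005,"ay": 0.0125,"az": 0.025},{"jaw": 0.01,"y": -0.0333,"z": -0.25,"ax": 0.01,"ay": 0.025,"az": 0.0625},{"jaw": 0.01,"x": 0.0833,"y": -0.0667,"z": -0.2667,"ax": 0.02,"ay": 0.035,"az": 0.1},{"jaw": 0.01,"x": 0.1667,"y": -0.1,"z": -0.2833,"ax": 0.025,"ay": 0.0425,"az": 0.1375},{"jaw": 0.01,"x": 0.25,"y": -0.15,"z": -0.3,"ax": 0.03,"ay": 0.05,"az": 0.175},{"jaw": 0.01,"x": 0.3333,"y": -0.2,"z": -0.3017,"ax": 0.035,"ay": 0.055,"az": 0.2125},{"jaw": 0.01,"x": 0.408,"y": -0.2303,"z": -0.302,"ax": 0.0373,"ay": 0.0578,"az": 0.25},{"jaw": 0.01,"x": 0.408,"y": -0.2303,"z": -0.302,"ax": 0.0373,"ay": 0.0578,"az": 0.2853}]' | python3 inch.py|egrep 'time|contact|ee_pos'; python3 -c "
from h import *
print(go((.4418,.3044,.03),pose(2.3)),go((.4418,.3044,.0065),pose(2.3)))"
```

```text
time: 17.48
ee_pos: [0.4403, 0.3076, 0.1588]
contact_force: [0.0, -0.6, -1.1]
(array([0.0014, 0.0032, 0.1288]), array([0.   , 0.001, 0.001])) (array([0.0015, 0.0032, 0.1523]), array([0.   , 0.001, 0.001]))
```

Converted, 0.148 m / 0.6 = 0.2467, 0.145 m / 0.6 = 0.2417.

```bash
echo '[{"jaw": 0.01,"x": 0.0023,"y": 0.005,"z": 0.0833},{"jaw": 0.01,"x": 0.0023,"y": 0.005,"z": 0.1667},{"jaw": 0.01,"x": 0.0023,"y": 0.005,"z": 0.225},{"jaw": 0.01,"x": 0.0023,"y": 0.005,"z": 0.2417},{"jaw": 0.01,"x": 0.0023,"y": 0.005,"z": 0.2467},{"jaw": 0.01,"x": 0.0023,"y": 0.005,"z": 0.2467}]' | python3 inch.py|egrep 'time|contact|ee_pos'; for i in 1 2 3 4; do echo '[{"jaw": 0.01,"z": 0.0018},{"jaw": 0.01,"z": 0.0018}]' | python3 inch.py|egrep 'contact|ee_pos';done
```

```text
time: 18.23
ee_pos: [0.4437, 0.3023, 0.013]
contact_force: [-0.2, 0.6, -0.8]
ee_pos: [0.4433, 0.302, 0.0114]
contact_force: [0.2, 0.1, -1.4]
ee_pos: [0.4431, 0.3019, 0.0097]
contact_force: [0.5, 0.5, -1.3]
ee_pos: [0.4431, 0.3019, 0.0085]
contact_force: [-0.0, 0.5, -1.5]
ee_pos: [0.4431, 0.3019, 0.0074]
contact_force: [0.4, -0.5, -1.1]
```

Converted, 0.001 m / 0.6 = 0.0017.

```bash
for i in 1 2 3; do echo '[{"jaw": 0.01,"z": 0.0017},{"jaw": 0.01,"z": 0.0017}]' | python3 inch.py|egrep 'contact|ee_pos';done
```

```text
ee_pos: [0.4431, 0.3019, 0.0064]
contact_force: [-0.5, -0.2, -0.5]
ee_pos: [0.4432, 0.302, 0.0057]
contact_force: [-0.1, 0.1, 2.7]
ee_pos: [0.4434, 0.302, 0.0052]
contact_force: [0.5, -0.9, 8.8]
```

Converted, -0.15 m / 0.6 = -0.25, -0.12 m / 0.6 = -0.2.

```bash
echo '[{"jaw": 0.05,"z": -0.0017},{"jaw": 0.05,"z": -0.0017},{"jaw": 0.05,"z": -0.0017},{"jaw": 0.05,"z": -0.0017},{"jaw": 0.05,"z": -0.1},{"jaw": 0.05,"z": -0.2},{"jaw": 0.05,"z": -0.25},{"jaw": 0.05,"z": -0.25}]' | python3 inch.py|egrep 'time|contact|ee_pos'
python3 - <<'E'
from h import *
print(go(BOX+RB.apply([-.05,0,.165]),pose(YAW)))
E
```

```text
time: 20.98
ee_pos: [0.4438, 0.3023, 0.1565]
contact_force: [-0.1, -0.1, -0.3]
(array([ 0.0641,  0.1835, -0.0085]), array([ 1.000e-03, -5.000e-03, -1.147e+00]))
```

Run:
```python
from h import *
R=pose(YAW,5)
for z in(.12,):
    p=BOX+RB.apply([0,0,z])+R.apply([0,0,.019]);print(p,go(p,R))
```

```text
[0.53338235 0.16636354 0.1010723 ] (array([0.0836, 0.1396, 0.0556]), array([-0.049, -0.082, -1.147]))
```

Converted, 0.1396 m / 0.6 = 0.2327, 0.11 m / 0.6 = 0.1833, -1.147 rad / 4 = -0.2868.

```bash
echo '[{"jaw": 0.088,"x": 0.0167,"y": 0.0333,"az": -0.045},{"jaw": 0.088,"x": 0.0333,"y": 0.0667,"ax": -0.0025,"ay": -0.005,"az": -0.09},{"jaw": 0.088,"x": 0.0667,"y": 0.1333,"ax": -0.005,"ay": -0.01,"az": -0.135},{"jaw": 0.088,"x": 0.1,"y": 0.1833,"z": 0.0167,"ax": -0.0075,"ay": -0.015,"az": -0.18},{"jaw": 0.088,"x": 0.1393,"y": 0.2327,"z": 0.05,"ax": -0.01,"ay": -0.0175,"az": -0.225},{"jaw": 0.088,"x": 0.1393,"y": 0.2327,"z": 0.0833,"ax": -0.0123,"ay": -0.0205,"az": -0.27},{"jaw": 0.088,"x": 0.1393,"y": 0.2327,"z": 0.0927,"ax": -0.0123,"ay": -0.0205,"az": -0.2868},{"jaw": 0.088,"x": 0.1393,"y": 0.2327,"z": 0.0927,"ax": -0.0123,"ay": -0.0205,"az": -0.2868},{"jaw": 0.088,"x": 0.1393,"y": 0.2327,"z": 0.0927,"ax": -0.0123,"ay": -0.0205,"az": -0.2868}]' | python3 inch.py|egrep 'time|contact|ee_pos|width'
python3 - <<'E'
from h import *
s=bot.sense();im=eyes.camera('wrist');np.savez('w9',p=s['ee_pos'],o=s['orientation']);cv2.imwrite('pics/w9.png',im)
R=pose(YAW,5)
for z in(.08,.049):
    p=BOX+RB.apply([0,0,z])+R.apply([0,0,.019]);print(p,go(p,R))
print(bot.sense()['joint_pos'])
E
```

```text
time: 22.1
ee_pos: [0.5322, 0.1659, 0.0986]
contact_force: [1.0, 0.7, -0.7]
grip_width: 0.0877
[0.53338235 0.16636354 0.0610723 ] (array([0.0042, 0.0009, 0.0375]), array([-0.003,  0.003, -0.   ]))
[0.53338235 0.16636354 0.0300723 ] (array([0.007 , 0.001 , 0.0684]), array([-0.003,  0.003, -0.   ]))
[ 0.12520623  0.55579856  1.43993114 -0.08332504  1.1937167   0.54053745]
```

Converted, 0.0684 m / 0.6 = 0.114, 0.055 m / 0.6 = 0.0917.

```bash
echo '[{"jaw": 0.088,"x": 0.005,"y": 0.0017,"z": 0.0333},{"jaw": 0.088,"x": 0.007,"y": 0.0017,"z": 0.0625},{"jaw": 0.088,"x": 0.01,"y": 0.0017,"z": 0.0917},{"jaw": 0.088,"x": 0.0117,"y": 0.0017,"z": 0.114},{"jaw": 0.088,"x": 0.0117,"y": 0.0017,"z": 0.114}]' | python3 inch.py|egrep 'time|contact|ee_pos|width'; echo '[{"jaw": 0.075},{"jaw": 0.068},{"jaw": 0.055},{"jaw": 0.055},{"jaw": 0.055},{"jaw": 0.055}]' | python3 inch.py|egrep 'time|force|ee_pos|width'
```

```text
time: 22.78
ee_pos: [0.5331, 0.1663, 0.0296]
contact_force: [-0.8, -0.4, 0.0]
grip_width: 0.0881
time: 23.52
ee_pos: [0.5337, 0.1663, 0.0305]
contact_force: [1.2, -0.2, 3.3]
grip_width: 0.0634
grip_force: 30.0
```

Converted, -0.17 m / 0.6 = -0.2833, -0.12 m / 0.6 = -0.2.

```bash
echo '[{"jaw": 0.055,"x": -0.0017,"z": -0.0167},{"jaw": 0.055,"x": -0.0028,"z": -0.0333},{"jaw": 0.055,"x": -0.0058,"z": -0.0667},{"jaw": 0.055,"x": -0.0117,"z": -0.1333},{"jaw": 0.055,"x": -0.0175,"z": -0.2},{"jaw": 0.055,"x": -0.025,"z": -0.2833},{"jaw": 0.055,"x": -0.025,"z": -0.2833},{"jaw": 0.055,"x": -0.025,"z": -0.2833}]' | python3 inch.py|egrep 'time|force|ee_pos|width'
python3 - <<'E'
from h import *
s=bot.sense();im=eyes.camera('wrist');np.savez('w10',p=s['ee_pos'],o=s['orientation']);cv2.imwrite('pics/w10.png',im)
t=eyes.camera('top');cv2.imwrite('pics/t10.png',t)
T=cam('top');b=t.astype(int);m=((b.min(2)>200)).astype(np.uint8);m=cv2.morphologyEx(m,cv2.MORPH_CLOSE,np.ones((9,9)));m[:,:365]=0;m[:,480:]=0;m[:150]=0;m[290:]=0
k=blobs(m)[0];r=cv2.minAreaRect(k);print(r);print(onz(T,cv2.boxPoints(r),.034).round(3).tolist(),onz(T,r[0],.034))
S=cam('scene')
print(s['joint_pos'],s['ee_pos'])
for p in((.33,-.05,.2),(.33,-.2,.2),(.52,-.32,.2)): print(go(p,pose(0)), go(p,pose(YAW)))
E
```

```text
time: 24.52
ee_pos: [0.5334, 0.1664, 0.2004]
contact_force: [-0.4, 0.7, -0.7]
grip_width: 0.0634
grip_force: 30.0Traceback (most recent call last):
  File "<stdin>", line 5, in <module>
IndexError: list index out of range
```

Run:
```python
from h import *
s=bot.sense();t=cv2.imread('pics/top0.png')
T=cam('top');S=cam('scene');h=hsv(t);print(h[[170,185,200],[380,390,392]])
for th in(170,190):
  m=((t.min(2)>th)&(h[...,1]<14)).astype(np.uint8);m=cv2.morphologyEx(m,cv2.MORPH_CLOSE,np.ones((9,9)));m=cv2.morphologyEx(m,cv2.MORPH_OPEN,np.ones((9,9)));m[:,:365]=0;m[:,475:]=0;m[:155]=0;m[290:]=0
  for k in blobs(m,2000)[:1]:
    r=cv2.minAreaRect(k);print(r);print(onz(T,cv2.boxPoints(r),.034).round(3).tolist(),onz(T,r[0],.034))
print(s['joint_pos'],s['ee_pos'])
for p in((.33,.0,.2),(.33,-.2,.2),(.52,-.32,.2)): print(go(p,pose(0)), go(p,pose(YAW)))
```

```text
[[105   3 192]
 [105   3 192]
 [105   3 194]]
((422.0, 226.0), (126.0, 104.0), 90.0)
[[0.675, -0.201, 0.034], [0.679, -0.469, 0.034], [0.357, -0.457, 0.034], [0.353, -0.197, 0.034]] [[ 0.51320616 -0.33103867  0.034     ]]
((418.7386169433594, 220.10684204101562), (111.6648941040039, 86.2410888671875), 87.56334686279297)
[[0.666, -0.209, 0.034], [0.679, -0.432, 0.034], [0.394, -0.434, 0.034], [0.381, -0.218, 0.034]] [[ 0.5281259  -0.32311409  0.034     ]]
[ 0.12578533  0.4542159   1.29651373 -0.07816396  1.44068651  0.51962098] [0.53338375 0.16636764 0.19960443]
(array([-0.2292, -0.1267,  0.0214]), array([0.05 , 0.084, 1.188])) (array([-0.2292, -0.1267,  0.0214]), array([-0.005,  0.092,  0.   ]))
(array([-0.414 , -0.0521,  0.038 ]), array([0.05 , 0.084, 1.188])) (array([-0.414 , -0.0521,  0.038 ]), array([-0.005,  0.092,  0.   ]))
(array([-0.4545,  0.1689,  0.0405]), array([0.05 , 0.084, 1.188])) (array([-0.4545,  0.1689,  0.0405]), array([-0.005,  0.092,  0.   ]))
```

Converted, -0.414 m / 0.6 = -0.69, -0.11 m / 0.6 = -0.1833, 0.092 rad / 4 = 0.023.

```bash
echo '[{"jaw": 0.055,"x": -0.0833,"y": -0.0417,"z": 0.0083,"ay": 0.005},{"jaw": 0.055,"x": -0.1667,"y": -0.0917,"z": 0.0167,"ay": 0.01},{"jaw": 0.055,"x": -0.25,"y": -0.1417,"z": 0.0233,"ay": 0.015},{"jaw": 0.055,"x": -0.3333,"y": -0.1833,"z": 0.03,"ay": 0.02},{"jaw": 0.055,"x": -0.4,"y": -0.205,"z": 0.0367,"ay": 0.023},{"jaw": 0.055,"x": -0.4833,"y": -0.17,"z": 0.045,"ay": 0.023},{"jaw": 0.055,"x": -0.5667,"y": -0.1367,"z": 0.0517,"ay": 0.023},{"jaw": 0.055,"x": -0.6333,"y": -0.11,"z": 0.0583,"ay": 0.023},{"jaw": 0.055,"x": -0.69,"y": -0.0868,"z": 0.0633,"ay": 0.023},{"jaw": 0.055,"x": -0.69,"y": -0.0868,"z": 0.0633,"ay": 0.023}]' | python3 inch.py|egrep 'time|force|ee_pos|width';python3 - <<'E'
from h import *
print(go((.525,-.323,.2),pose(YAW)),go((.525,-.323,.08),pose(YAW)),bot.sense()['joint_pos'])
E
```

```text
time: 25.88
ee_pos: [0.3304, -0.2014, 0.1996]
contact_force: [0.1, 0.4, -0.7]
grip_width: 0.0633
grip_force: 30.0
(array([-0.0396,  0.226 , -0.0016]), array([-0.005, -0.002, -0.003])) (array([-0.0399,  0.2266,  0.1184]), array([-0.005, -0.002, -0.003])) [-8.56042858e-01  1.35612664e-01  1.77019549e+00  1.73121814e-05
  1.24121656e+00 -4.70979715e-01]
```

Converted, 0.2265 m / 0.6 = 0.3775, 0.2 m / 0.6 = 0.3333.

```bash
echo '[{"jaw": 0.055,"x": -0.0167,"y": 0.0833},{"jaw": 0.055,"x": -0.0333,"y": 0.1667},{"jaw": 0.055,"x": -0.05,"y": 0.25},{"jaw": 0.055,"x": -0.066,"y": 0.3333,"z": 0.0333},{"jaw": 0.055,"x": -0.066,"y": 0.3775,"z": 0.1},{"jaw": 0.055,"x": -0.066,"y": 0.3775,"z": 0.1667},{"jaw": 0.055,"x": -0.066,"y": 0.3775,"z": 0.2333},{"jaw": 0.055,"x": -0.066,"y": 0.3775,"z": 0.25},{"jaw": 0.055,"x": -0.066,"y": 0.3775,"z": 0.2583},{"jaw": 0.055,"x": -0.066,"y": 0.3775,"z": 0.2583}]' | python3 inch.py|egrep 'time|force|ee_pos|width'; for i in 1 2 3; do echo '[{"jaw": 0.055,"z": 0.0033},{"jaw": 0.055,"z": 0.0033}]' | python3 inch.py|egrep 'contact|ee_pos';done
```

```text
time: 27.12
ee_pos: [0.5262, -0.3207, 0.0459]
contact_force: [0.1, 0.4, -0.2]
grip_width: 0.0637
grip_force: 30.0
ee_pos: [0.526, -0.3207, 0.0433]
contact_force: [-0.9, 0.5, -0.7]
ee_pos: [0.5258, -0.3206, 0.0407]
contact_force: [-0.9, 0.3, -0.4]
ee_pos: [0.5257, -0.3205, 0.0386]
contact_force: [-0.3, -0.4, -1.7]
```

Converted, 0.001 m / 0.6 = 0.0017.

```bash
for i in 1 2 3 4 5; do echo '[{"jaw": 0.055,"z": 0.0017},{"jaw": 0.055,"z": 0.0017}]' | python3 inch.py|egrep 'contact|ee_pos';done
```

```text
ee_pos: [0.5258, -0.3206, 0.0377]
contact_force: [0.0, -0.4, -1.2]
ee_pos: [0.5258, -0.3206, 0.0367]
contact_force: [-0.0, 0.1, -0.5]
ee_pos: [0.5258, -0.3206, 0.0357]
contact_force: [-1.0, -0.1, -1.2]
ee_pos: [0.5258, -0.3205, 0.0347]
contact_force: [0.6, 0.7, -1.0]
ee_pos: [0.5259, -0.3206, 0.0341]
contact_force: [-1.0, 1.5, 2.7]
```

The fingertips reach the tray at 34 mm, and the skirt is about 8 mm above it. That is a fall of about 0.4 m/s if released flat. I instead tilt the tool so the cover's back edge rests on the tray before opening.

Run:
```python
from h import *
s=bot.sense()
for p,z in((9,.0355),): 
    R=pose(YAW,p);q=np.array([.5258,-.3206,z]);print(go(q,R))
```

```text
(array([-0.    , -0.0001, -0.0014]), array([-0.003, -0.159,  0.001]))
```

Converted, -0.006 m / 0.6 = -0.01, -0.005 m / 0.6 = -0.0083, -0.23 rad / 4 = -0.0575.

```bash
echo '[{"jaw": 0.055,"z": -0.01,"ay": -0.025},{"jaw": 0.055,"z": -0.01,"ay": -0.0575},{"jaw": 0.055,"z": -0.0083,"ay": -0.0575},{"jaw": 0.055,"z": -0.0083,"ay": -0.0575}]' | python3 inch.py|egrep 'contact|ee_pos|orient'; for i in 1 2 3; do echo '[{"jaw": 0.055,"x": 0.0003,"z": 0.0013},{"jaw": 0.055,"x": 0.0003,"z": 0.0013}]' | python3 inch.py|egrep 'contact|ee_pos';done
```

```text
ee_pos: [0.5258, -0.3207, 0.0385]
orientation: [2.489, 1.683, -0.285]
contact_force: [0.2, -1.7, -0.2]
ee_pos: [0.5256, -0.3211, 0.0379]
contact_force: [0.1, 0.4, -0.7]
ee_pos: [0.5258, -0.3206, 0.0371]
contact_force: [0.4, 0.2, -1.2]
ee_pos: [0.5259, -0.3205, 0.0363]
contact_force: [-0.2, -0.4, 0.4]
```

Contact has begun with the back edge at about tray height, so I release and withdraw.

Converted, -0.16 m / 0.6 = -0.2667, -0.12 m / 0.6 = -0.2, 0.23 rad / 4 = 0.0575.

```bash
echo '[{"jaw": 0.055},{"jaw": 0.066},{"jaw": 0.07},{"jaw": 0.088},{"jaw": 0.088},{"jaw": 0.088},{"jaw": 0.088}]' | python3 inch.py|egrep 'time|force|ee_pos|width'; echo '[{"jaw": 0.088,"x": -0.0117,"z": -0.05},{"jaw": 0.088,"x": -0.0267,"z": -0.1167,"ay": 0.025},{"jaw": 0.088,"x": -0.0433,"z": -0.2,"ay": 0.0575},{"jaw": 0.088,"x": -0.0617,"z": -0.2667,"ay": 0.0575},{"jaw": 0.088,"x": -0.0617,"z": -0.2667,"ay": 0.0575},{"jaw": 0.088,"x": -0.0617,"z": -0.2667,"ay": 0.0575}]' | python3 inch.py|egrep 'time|force|ee_pos|width'
python3 - <<'E'
from h import *
im=eyes.camera('wrist');a=eyes.camera('top');b=eyes.camera('scene')
C=cam('scene')
c=proj(C,[.45,.3,.01])[0];f=lambda i,c,k,w,h:cv2.warpAffine(i,np.float32([[k,0,-k*c[0]+w/2],[0,k,-k*c[1]+h/2]]),(w,h),flags=cv2.INTER_CUBIC)
r=np.hstack([f(b,proj(C,[.5,.25,.01])[0],3,300,260),f(b,proj(C,[.52,-.3,.03])[0],3,240,260)])
l=np.hstack([f(im,(280,150),.7,390,330),f(a,(230,215),2,390,330)])
out=np.zeros((600,780,3),np.uint8);out[:330]=l;out[330:590,:540]=r;cv2.imwrite('pics/fin.png',out)
E
```

```text
time: 31.25
ee_pos: [0.5258, -0.3205, 0.0363]
contact_force: [-0.4, 0.7, -0.5]
grip_width: 0.088
grip_force: 0.1
time: 32.0
ee_pos: [0.526, -0.3202, 0.1994]
contact_force: [-0.5, -0.1, -0.3]
grip_width: 0.0878
grip_force: 0.0
```

View pics/fin.png

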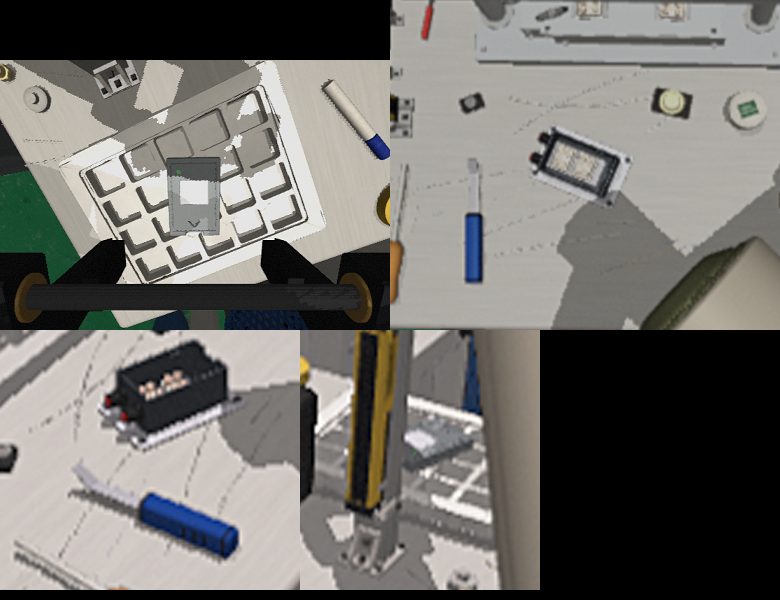

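The final montage shows the cover flat and right way up in the middle of the tray (195,195) and the box open with its terminals intact (585,165). The lever lies flat on the bench (475,220), and the puck (670,100), pot and sensor block are where they were. The gripper is clear.

```bash
python3 -c "
from plant import bot, eyes
print(bot.job_done())"
```

```text
the job is handed in; nothing more can be done
None
```

I handed the job in at about 32 s: the cover popped and now lies flat, right way up, in the middle of the tray; the lever lies flat back at its starting spot; the cover's raised front edge settled about 8 mm or more on release, because the fingertips met the tray first; and no verdict was returned.

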